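# Release the ratchet clamp and bin the tube

### The arm

A 6-joint arm with a two-finger parallel gripper is mounted at the origin on the work surface. World frame = base frame: x ahead of the robot, y to its left, z up, the work surface at z = 0. Lengths are in m, angles in rad, forces in N, time in s.
With the tool pointing down it reaches from about 0.4 to 0.825 m from the base axis. Payload 7 kg.
Tool frame: the origin (TCP) lies between the finger pads; the fingertips stand 22 mm ahead of it and the grasp point (between the pads) lies 3 mm ahead of it; y points along the fingers, z is the direction in which the jaws open and shut, and the axes are right-handed (so a half turn about y gives the same grasp; the last joint's range is limited). The gripper opens to 88 mm and grips with 3 to 60 N. Pads are 19 mm wide; open, the fingers measure 130 mm over their backs; the gripper's body (78 mm by 193 mm) begins 47 mm behind the grasp point.
Start: joints at [-0.837, 0.359, 0.012, 0, -1.224, -0.288], TCP at [0.291, -0.609, 0.249] pointing down, gripper open.
Joint ranges: [-3.07, 3.07], [-1.43, 2.12], [-1.02, 1.25], [-3.03, 1.67], [-3.05, -0], [-3.03, 3.03]. Speed limits (rad/s): [2.39, 2.39, 3.01, 3.14, 3.14, 3.14].

### API

Orientations are given as a rotation vector (axis times angle).
In Python, from plant import bot gives the robot as it stands.
- The arm moves only by the tool servo_tool, never from a script. Its argument "moves" is a list of rows, each a list of 7 numbers: the finger opening in mm, from 0 to 87.6, then the shift along the tool's x, y, z in mm, then the turn, a rotation vector about the tool's x, y, z in rad. In form: [[fingers, tx, ty, tz, ax, ay, az], ...]. A call has 1 to 20 rows; each row shifts and turns the commanded pose from where the row before left it, along the tool's axes as they then stand; what a row does not reach is not made up. A row lasts 1/8 s, in which the tool goes at most 62.5 mm and 10.7 degrees, less where a joint would pass 70% of its speed; a pose out of reach is approached as far as the arm can. A call is refused whole if a number of a shift passes 62.5 or a number of a turn 0.188, either way. A call with a gripper value outside its range is refused whole. The fingers move at their own pace and stop on an object; "grip_force" is the grip in N (left out, the last holds). Time passes only in rows, so rows that do not move let the fingers close. It gives the time, the measured TCP pose, the force and the opening at its end, in the units of the state.
- bot.sense(): the state, without advancing time (a new reading comes with each control period).
- bot.camera(name): name is "scene" or "top" or "wrist"; returns a dict with "image" (480x640x3 uint8, red, green, blue), "fov_y" (degrees; the focal length in pixels is half the picture's height over the tangent of half this angle, whatever the lens; pixels are square), "cx", "cy" (the principal point, pixels), "distortion" ([k1, k2, p1, p2, k3] as OpenCV has them; the pictures are not rectified), "xyz" and "rotation" of the camera in the world; the wrist camera has in their place "mount" (4x4, takes a point from camera to tool coordinates, whose origin is the TCP and whose axes are the tool frame's). Camera axes: x right, y down, z forward; pixel columns grow to the right and rows downward; lengths in m; the calibration is good to about 2 mm. A picture is of the moment at which its call begins: read the wrist's pose just before it. There is no depth.
- bot.sign_off(): hands the job in, once; it reports no verdict.
The state is a dict: "time_s": time; "joint_positions": joint angles; "dq": joint speeds; "joint_efforts": joint torques, N m; "ee_pos": TCP position; "tool_rot": TCP orientation; "force": force on the tool from outside, world axes, zero at the start; "moment": the same for the moment, N m; "opening": finger opening in m.
Only numpy, scipy, OpenCV 4.12 (cv2) and the standard library are available. Lean on these libraries where they do the work, as an engineer would, in place of code of your own. Each camera call takes 0.05 s, during which the arm holds its last target.

### The job

A short steel tube is held upright in the ratchet clamp. Feel for the button on the pawl's tail and press it gently, no harder than it needs, to lift the sprung pawl off the ratchet wheel, and keep it lifted until the jaw has crept all the way back; then take the tube out and lower it, upright, into the empty parts bin. Leave it standing there and leave the other things where they are.

Things in the scene. Friction and masses are not known exactly. Their poses are not given: they have to be found in the camera images.
- clamp: Ratchet clamp fixed to the table, bare steel and grey. Base plate 100 x 340 x 12 mm; origin at the centre of its underside, y along the plate, z up. The tube stands on the plate at y +115 mm between a fixed vee jaw (beyond it, to y +166) and the sliding jaw's sprung pad; jaws 56 mm wide in x, 55 mm high over the table.
- wheel_hub (a point): Centre of the toothed ratchet wheel, on its axle along clamp x, at clamp y -35, z 50 mm. 72 mm across, 14 teeth, 12 mm thick. Its pinion drives the sliding jaw: one tooth is 7 mm of jaw travel.
- pawl: Sprung rocker pawl over the wheel, a steel bar 12 to 16 mm wide; origin on its pivot (clamp y -83, z 85 mm), y towards the nose, which sits 48 mm away in the teeth at the top of the wheel; the tail runs 61 mm the other way. Pressing the tail down lifts the nose; let go, it springs back. More than 16 N of pressing bends it.
- tail (a point): Fixed point at clamp y -135, z 97 mm: top of the pawl's tail bar at rest, under the button. The button is a disc 22 mm across on an adjusting screw straight over this point; at rest its top face is 11 to 35 mm over it, set differently each time (not reported; pressing does not change it).
- stop (a point): Where the tail ends its travel, 7.3 mm below tail. The nose clears the teeth with the button pressed about 5.5 mm from rest; at 7.3 mm the pawl meets a rigid stop. Pressing takes 2 to 3 N at first, 6 to 11 N to drag the nose off the loaded tooth (the polished button swings up to 5 mm sideways under the finger), then 5 to 9 N to keep it up.
- jaw (a joint): Travel of the sliding jaw, m: 0 clamped on the tube, 0.034 fully backed off (end stop). While the pawl is held up, a return spring pushes the jaw back by itself in about 3 s, towards the wheel; let down too soon, the pawl catches the next tooth and can be pressed again.
- tube_mid (a point): The clamped part: plain steel tube standing upright, 36 mm outside diameter, 100 mm tall, 3.5 mm wall, 0.2 to 0.33 kg; the point is on its axis half-way up. In the clamp its top is 112 mm over the table, 57 mm over the jaws' tops.
- bin_empty: The empty one of two like open steel bins fixed on the table, 100 x 100 mm, 35 mm high, walls and floor 3 mm; origin at the centre of its underside, z up.
- bin_used: The other bin, same size and frame; it already holds a shorter tube.
- stub_mid (a point): Middle of the shorter steel tube (36 mm diameter, 70 mm tall) standing in the other bin; bystander.
- driver_grip (a point): Handle of a screwdriver lying beyond the clamp; bystander.
- block_mid (a point): Centre of a 35 x 50 x 25 mm steel block lying on the robot's side of the clamp; bystander.
- wrench_grip (a point): Handle of a wrench lying on the table's far part; bystander.
- hammer_grip (a point): Handle of a hammer lying at the right (-y); bystander.
- can_mid (a point): Middle of a spray can, 64 mm across, 170 mm tall, standing at the far left; bystander.
- slug_mid (a point): Centre of a steel disc, 50 mm across, 30 mm tall, at the far right; bystander.
- tube: The same tube; origin at the centre of its underside, z along its axis.
Things that resemble listed ones, but are neither listed nor needed, are in the scene too. What is shaped like the tube but purple or yellow is not meant.

How it is judged:
On the way, in this order (a step that is already met when the one before it is completed fails the run):
1. the jaw is fully backed off with the tube still standing in the clamp (value of joint jaw above 0.0325 m and angle between tube_mid's own z axis and vertical below 0.1 rad and z of tube_mid in the frame of clamp below 0.07 m), for 0.2 s.
2. the tube is lowered to the empty bin's floor while still held (x of tube_mid in the frame of bin_empty between -0.047 and 0.047 m and y of tube_mid in the frame of bin_empty between -0.047 and 0.047 m and z of tube_mid in the frame of bin_empty below 0.062 m and contact force between tube and the fingers above 1 N), for 0.05 s.
At the end, for the whole second after the job is handed in: the tube stands upright (within 0.1 rad) and at rest on the floor of the empty bin, inside its walls, let go, and the jaw is fully backed off (over 32.5 mm) (x of tube_mid in the frame of bin_empty between -0.047 and 0.047 m and y of tube_mid in the frame of bin_empty between -0.047 and 0.047 m and z of tube_mid in the frame of bin_empty below 0.058 m and angle between tube_mid's own z axis and vertical below 0.1 rad and linear speed of tube below 0.02 m/s and value of joint jaw above 0.0325 m); the robot touches nothing.
It fails at once if the pawl is pressed with more than 16 N (contact force between pawl and the fingers above 16 N or contact force between pawl and the arm above 16 N).
It fails at once if a bystander is moved by more than 25 mm (distance of any of driver_grip, block_mid, wrench_grip, hammer_grip, can_mid, slug_mid, stub_mid from where it was at the start of the episode above 0.025 m).
It also fails if it takes over 72 s, if anything falls off the work surface, if the arm or the gripper's body presses on something with over 40 N, if the wrist force passes 120 N, or if a joint passes its speed limit or range.

## Working session

There is one attempt and no reset: what is moved stays moved. The work goes in short steps, Python scripts to look and compute and a tool call to move; the robot and the scene stay as the last step left them, time stands still between calls to the robot, and variables do not carry over. Pictures are saved under pics/ and viewed, and the job is handed in when it is done.

Besides the shell and the picture viewer there is one more tool, called after "Request:" by a JSON object that holds its "method" and its "body". servo_tool: Moves the arm, as the interface text tells. Its arguments: {"type":"object","properties":{"moves":{"type":"array","items":{"type":"array","items":{"type":"number"}}},"grip_force":{"type":"number"}},"required":["moves"]}

```bash
ls; mkdir -p pics
python3 - <<'E'
from plant import bot
import cv2
s=bot.sense(); print(s)
for n in ("scene","top","wrist"):
    c=bot.camera(n); cv2.imwrite(f"pics/{n}0.png",c["image"][:,:,::-1])
    print(n,{k:v for k,v in c.items() if k!="image"})
E
```

```text
pics
{'time_s': 0.0, 'joint_positions': array([-8.36868471e-01,  3.59383988e-01,  1.10376678e-02, -3.42076147e-04,
       -1.22410630e+00, -2.88092138e-01]), 'dq': array([ 0.0010776 , -0.00201653, -0.00079226, -0.0017286 ,  0.00015246,
        0.00086316]), 'joint_efforts': array([ 4.12677355e-04, -5.82720888e+01,  2.93054116e+01,  6.99736789e+00,
        6.74028648e-03, -1.71280631e-04]), 'ee_pos': array([ 0.29083475, -0.60861422,  0.24761677]), 'tool_rot': array([-1.54077912, -0.34904588,  0.34988308]), 'force': array([ 0.52673296, -0.08712   ,  0.66152199]), 'moment': array([-0.0324064 , -0.00701185,  0.01731243]), 'opening': 0.08769393904643615}
scene {'fov_y': 43.45481048911884, 'cx': 316.1190910404169, 'cy': 235.3522543573153, 'distortion': array([0.04182984, 0.        , 0.        , 0.        , 0.        ]), 'xyz': array([1.25407275, 0.2800234 , 1.05747663]), 'rotation': array([-1.37091622, -2.32492409,  0.77303929])}
top {'fov_y': 44.847787981929265, 'cx': 325.16508431509266, 'cy': 239.84364950309669, 'distortion': array([-0.14313256,  0.        ,  0.        ,  0.        ,  0.        ]), 'xyz': array([ 0.51031649, -0.07015852,  1.29889371]), 'rotation': array([-2.19847712,  2.18713895, -0.0754081 ])}
wrist {'fov_y': 66.4286264985955, 'cx': 318.4725726871154, 'cy': 235.86035975800894, 'distortion': array([0.01610696, 0.        , 0.        , 0.        , 0.        ]), 'mount': array([[-7.17478784e-04,  9.52813344e-01,  3.03555955e-01,
        -8.27390978e-02],
       [-3.06287035e-04, -3.03556228e-01,  9.52813477e-01,
        -1.35997235e-01],
       [ 9.99999696e-01,  5.90648201e-04,  5.09629527e-04,
        -1.61160288e-04],
       [ 0.00000000e+00,  0.00000000e+00,  0.00000000e+00,
         1.00000000e+00]])}
```

View pics/scene0.png

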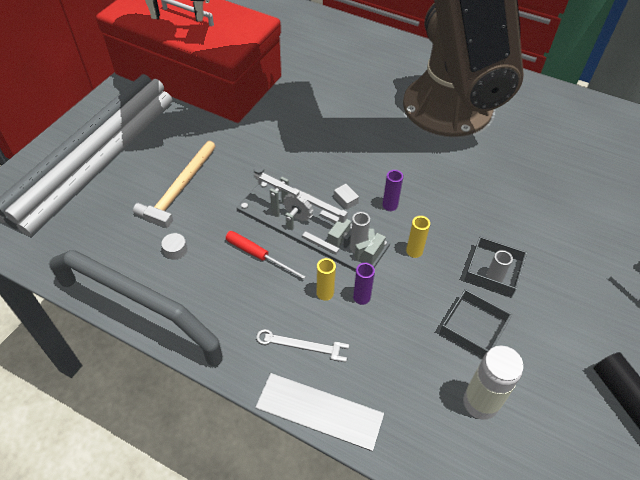

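View pics/top0.png

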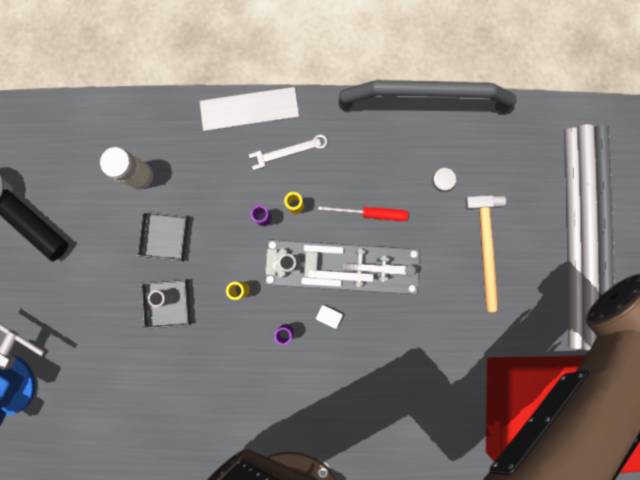

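View pics/wrist0.png

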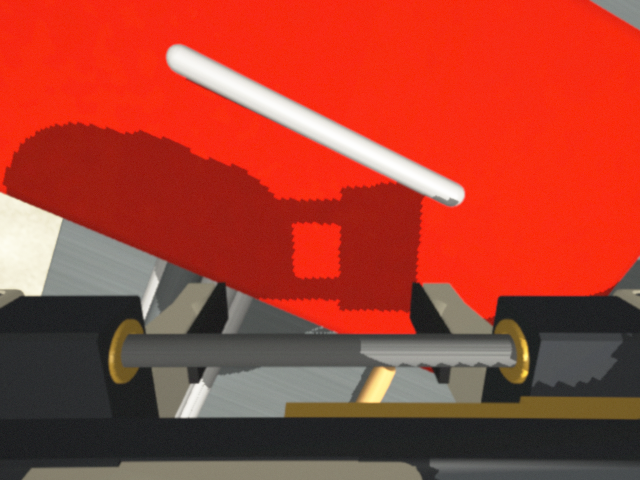

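The top view has the clamp around (343,266), with the tube at (288,262) and the pawl tail at the right. The empty bin is at (165,237), and the used one, with the stub, at (167,303). I'll zoom in next.

```bash
cat > h.py <<'E'
import numpy as np, cv2
from scipy.spatial.transform import Rotation as R
def K(c):
    f=240/np.tan(np.radians(c["fov_y"]/2)); return np.array([[f,0,c["cx"]],[0,f,c["cy"]],[0,0,1.]])
def pose(c,s=None):
    if "mount" in c:
        T=np.eye(4);T[:3,:3]=R.from_rotvec(s["tool_rot"]).as_matrix();T[:3,3]=s["ee_pos"]
        M=T@c["mount"]; return M[:3,:3],M[:3,3]
    return R.from_rotvec(c["rotation"]).as_matrix(),np.array(c["xyz"])
def plane(c,uv,z,s=None):
    p=cv2.undistortPoints(np.array(uv,float).reshape(-1,1,2),K(c),np.array(c["distortion"])).reshape(-1,2)
    Rm,t=pose(c,s); d=np.c_[p,np.ones(len(p))]@Rm.T
    return t+d*((z-t[2])/d[:,2])[:,None]
def ray(c,uv,s=None):
    p=cv2.undistortPoints(np.array(uv,float).reshape(-1,1,2),K(c),np.array(c["distortion"])).reshape(-1,2)
    Rm,t=pose(c,s); d=np.c_[p,np.ones(len(p))]@Rm.T
    return t,d/np.linalg.norm(d,axis=1)[:,None]
def tri(t1,d1,t2,d2):
    A=np.c_[d1,-d2]; k=np.linalg.lstsq(A,t2-t1,rcond=None)[0]
    a,b=t1+k[0]*d1,t2+k[1]*d2; return (a+b)/2,np.linalg.norm(a-b)
def proj(c,P,s=None):
    Rm,t=pose(c,s); rv=cv2.Rodrigues(Rm.T)[0]
    return cv2.projectPoints(np.array(P,float).reshape(-1,3),rv,-Rm.T@t,K(c),np.array(c["distortion"]))[0].reshape(-1,2)
def crop(img,x,y,w,h,k,fn):
    cv2.imwrite(fn,cv2.resize(img[y:y+h,x:x+w,::-1],None,fx=k,fy=k,interpolation=cv2.INTER_CUBIC))
E
python3 - <<'E'
import cv2
from h import *
a=cv2.imread("pics/top0.png")[:,:,::-1];crop(a,250,220,190,100,4,"pics/topz.png");crop(a,125,200,90,140,4,"pics/topb.png")
a=cv2.imread("pics/scene0.png")[:,:,::-1];crop(a,225,150,190,130,4,"pics/scenez.png");crop(a,420,220,120,150,4,"pics/sceneb.png")
E
```

```text
(no output)
```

View pics/topz.png

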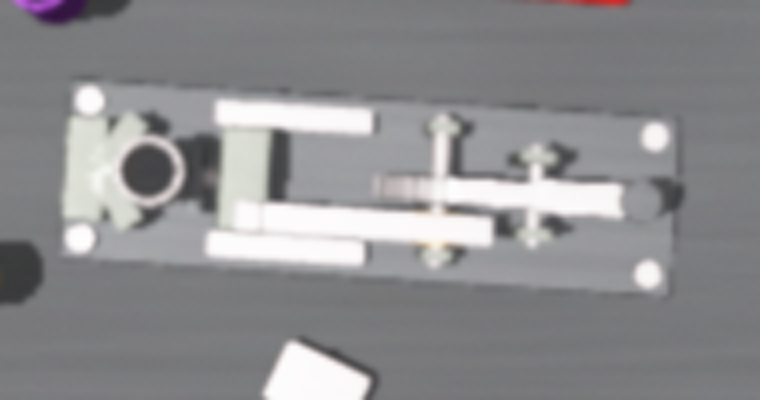

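View pics/scenez.png

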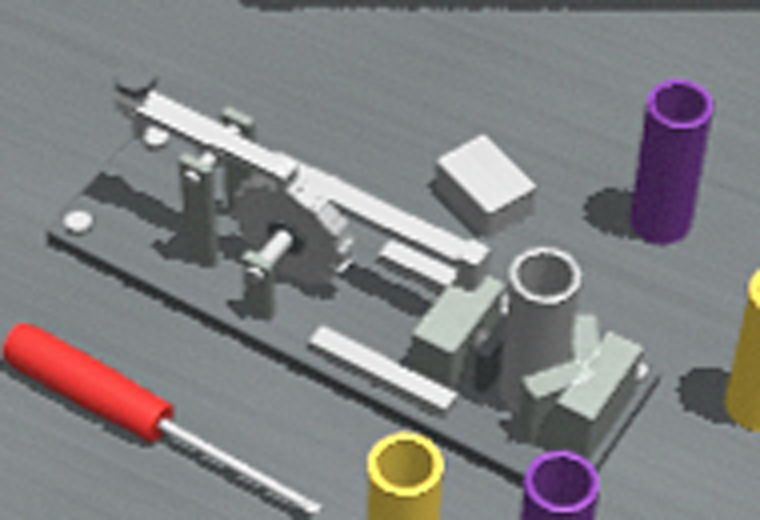

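View pics/topb.png

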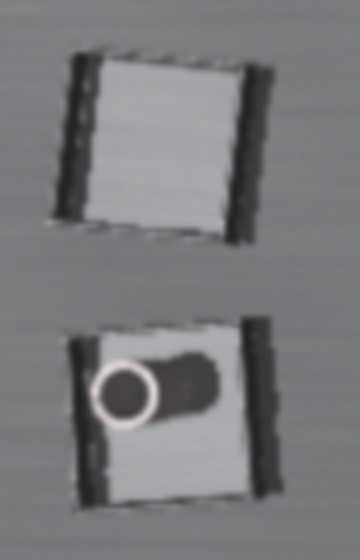

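Run:
```python
from plant import bot
from h import *
c=bot.camera("top"); sc=bot.camera("scene")
tz=lambda L:[(250+(x-1.5)/4,220+(y-1.5)/4) for x,y in L]
P=plane(c,tz([(75,80),(678,118),(670,294),(64,258)]),0.012); print(P.round(4), np.linalg.norm(P-np.roll(P,1,0),axis=1))
print("screws",plane(c,tz([(90,100),(655,137),(648,275),(80,238)]),0.014).round(4))
print("tube",plane(c,tz([(152,171)]),0.112))
ts=[(225+(546-1.5)/4,150+(275-1.5)/4)]; print("tube scene",plane(sc,ts,.112))
print("button",plane(c,tz([(646,198)]),0.115)); 
bs=[(225+(137-1.5)/4,150+(84-1.5)/4)]
for z in (.1,.108,.12,.132): print(z,plane(c,tz([(648,198)]),z),plane(sc,bs,z))
print(tri(*[x if i%2==0 else x[0] for i,x in enumerate(ray(c,tz([(646,198)]))+ray(sc,bs))]))
tb=lambda L:[(125+(x-1.5)/4,200+(y-1.5)/4) for x,y in L]
Q=plane(c,tb([(75,50),(246,64),(228,243),(52,222)]),.035);print("bin rim",Q.round(4),Q.mean(0),np.linalg.norm(Q-np.roll(Q,1,0),axis=1))
Q=plane(c,tb([(272,66),(252,244)]),.0);print("near bottom",Q)
```

```text
[[ 0.5905  0.0478  0.012 ]
 [ 0.5711 -0.2874  0.012 ]
 [ 0.4734 -0.2827  0.012 ]
 [ 0.4919  0.0529  0.012 ]] [0.09870981 0.33579092 0.09781851 0.33612035]
screws [[ 0.5793  0.0392  0.014 ]
 [ 0.5604 -0.2742  0.014 ]
 [ 0.484  -0.2701  0.014 ]
 [ 0.503   0.044   0.014 ]]
tube [[ 0.53796657 -0.00119197  0.112     ]]
tube scene [[0.54024311 0.00253181 0.112     ]]
button [[ 0.52528352 -0.25340901  0.115     ]]
0.1 [[ 0.52547616 -0.25677257  0.1       ]] [[ 0.5203321  -0.25304441  0.1       ]]
0.108 [[ 0.525375   -0.25552733  0.108     ]] [[ 0.52646272 -0.24859048  0.108     ]]
0.12 [[ 0.52522326 -0.25365947  0.12      ]] [[ 0.53565865 -0.24190957  0.12      ]]
0.132 [[ 0.52507153 -0.25179161  0.132     ]] [[ 0.54485458 -0.23522866  0.132     ]]
(array([ 0.52435005, -0.25296559,  0.10418534]), np.float64(0.0046967633335861))
bin rim [[0.6485 0.3244 0.035 ]
 [0.641  0.2279 0.035 ]
 [0.5425 0.2359 0.035 ]
 [0.5533 0.335  0.035 ]] [0.59633144 0.2807975  0.035     ] [0.09581296 0.09678483 0.09874835 0.09963498]
near bottom [[0.64348488 0.22123413 0.        ]
 [0.54297306 0.23068255 0.        ]]
```

View pics/sceneb.png

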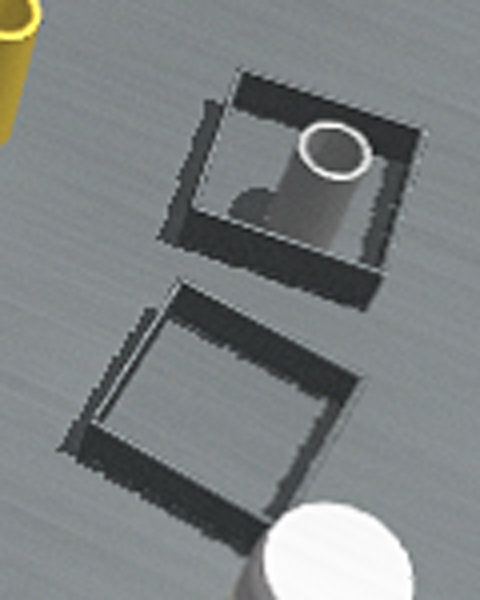

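```bash
cat >> h.py <<'E'
def goto(s,p,rz=None,zdir=None):
    """shift in tool axes (mm) to world p; turn about tool y to align tool z w/ zdir, tool y to -Z"""
    Rm=R.from_rotvec(s["tool_rot"]).as_matrix()
    d=Rm.T@(np.array(p)-s["ee_pos"])*1000
    out=[d.round(2)]
    if zdir is not None:
        z=np.array([zdir[0],zdir[1],0.]);z/=np.linalg.norm(z)
        if z@Rm[:,2]<0: z=-z
        y=np.array([0,0,-1.]); x=np.cross(y,z)
        Rd=np.c_[x,y,z]; out.append((R.from_matrix(Rm.T@Rd).as_rotvec()).round(4))
    return out
E
python3 - <<'E'
from plant import bot
from h import *
s=bot.sense(); print(R.from_rotvec(s["tool_rot"]).as_matrix().round(3))
print(goto(s,(0.5235,-0.252,0.25),zdir=(.998,-.0605)))
print(goto(s,(0.5235,-0.252,0.25),zdir=(.0605,.998)))
E
```

```text
[[ 0.902 -0.001 -0.431]
 [ 0.431  0.001  0.902]
 [-0.    -1.     0.001]]
[array([363.71,  -1.79, 221.72]), array([-9.0000e-04, -1.0645e+00,  3.0000e-04])]
[array([363.71,  -1.79, 221.72]), array([-8.000e-04,  5.063e-01, -4.000e-04])]
```

Request:
{"method": "servo_tool", "body": {"moves": [[88,0,-40,0,0,0,0]]}}

```text
time_s: 0.38
ee_pos: [0.2903, -0.6075, 0.2852]
tool_rot: [-1.536, -0.347, 0.351]
force: [1.6, -0.7, 0.1]
opening: 0.0877
```

Request:
{"method": "servo_tool", "body": {"moves": [[0,0,-40,0,0,0,0],[0,45,0,28,0,0,0],[0,45,0,28,0,0,0],[0,45,0,28,0,0,0],[0,45,0,28,0,0,0],[0,45,0,28,0,0,0],[0,45,0,28,0,0,0],[0,45,0,28,0,0,0],[0,45,0,28,0,0,0],[0,0,0,0,0,-0.177,0],[0,0,0,0,0,-0.177,0],[0,0,0,0,0,-0.177,0],[0,0,0,0,0,-0.177,0],[0,0,0,0,0,-0.177,0],[0,0,0,0,0,-0.177,0],[0,0,0,0,0,0,0]]}}

```text
time_s: 2.38
ee_pos: [0.5192, -0.2517, 0.3285]
tool_rot: [-1.239, -1.162, 1.162]
force: [1.2, 0.4, -0.2]
opening: 0.0004
```

Run:
```python
from plant import bot
from h import *
s=bot.sense(); print(s["time_s"],s["ee_pos"],s["force"],s["opening"],s["joint_positions"])
c=bot.camera("wrist"); cv2.imwrite("pics/w1.png",c["image"][:,:,::-1])
print(goto(s,(0.5235,-0.252,0.25),zdir=(.998,-.0605)))
print(proj(c,[(0.5235,-.251,.097),(0.5235,-.251,.108),(0.5235,-.251,.132)],s))
```

```text
2.375 [ 0.51918075 -0.25165467  0.32850633] [ 1.15044678  0.41731026 -0.16665278] 0.000403485754926702 [-1.12495552e-01  1.56016324e-01 -8.02919738e-02 -5.32840438e-05
 -1.33460982e+00  4.83089336e-02]
[array([-7.000e-02,  7.851e+01, -4.340e+00]), array([-0.0001, -0.0037,  0.0001])]
[[314.11830368 204.727765  ]
 [314.00009431 207.19305143]
 [313.71704427 213.09540895]]
```

View pics/w1.png

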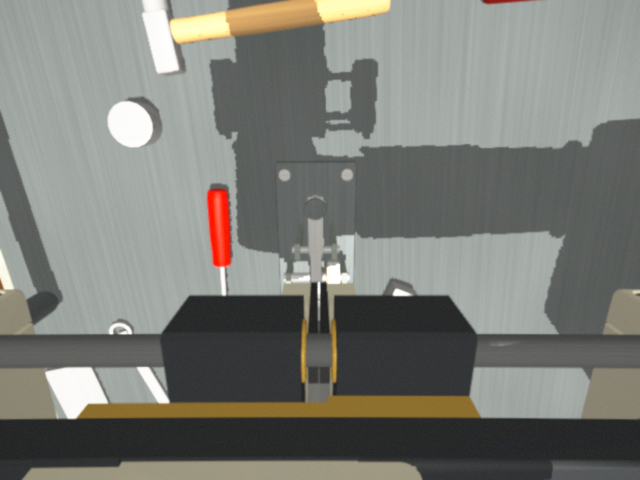

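Run:
```python
from plant import bot
from h import *
s=bot.sense(); c=bot.camera("wrist"); t=bot.camera("top"); img=c["image"]
crop(img,260,150,110,110,6,"pics/w1z.png"); crop(t["image"],380,245,60,50,10,"pics/t1z.png")
for z in (.1,.108,.116,.124,.132): print(z,plane(c,[(315.5,207)],z,s),plane(t,[(411.5,269)],z))
```

```text
0.1 [[ 0.52218954 -0.24925059  0.1       ]] [[ 0.52573383 -0.25651267  0.1       ]]
0.108 [[ 0.52200384 -0.25111868  0.108     ]] [[ 0.52563095 -0.25526917  0.108     ]]
0.116 [[ 0.52181814 -0.25298678  0.116     ]] [[ 0.52552808 -0.25402566  0.116     ]]
0.124 [[ 0.52163244 -0.25485488  0.124     ]] [[ 0.5254252  -0.25278215  0.124     ]]
0.132 [[ 0.52144674 -0.25672298  0.132     ]] [[ 0.52532232 -0.25153864  0.132     ]]
```

View pics/w1z.png

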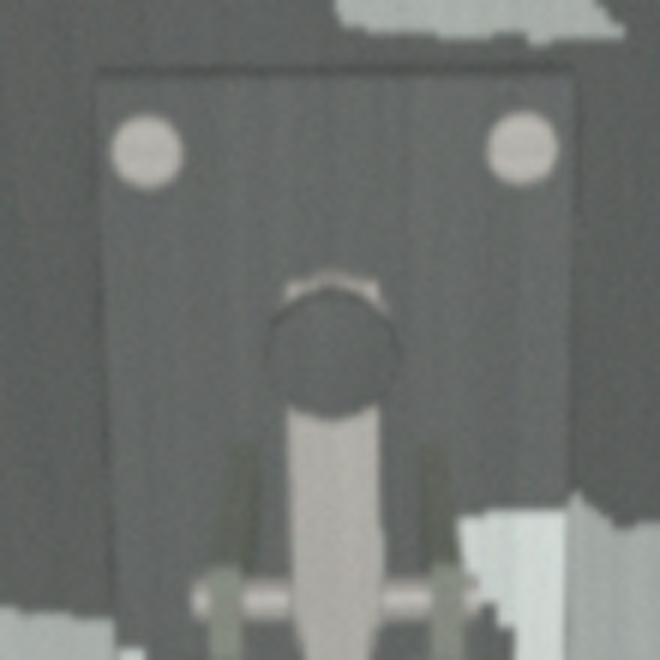

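View pics/t1z.png

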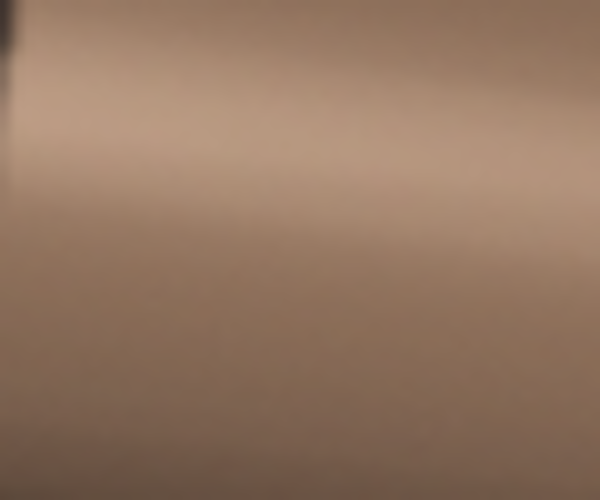

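Request:
{"method": "servo_tool", "body": {"moves": [[0,0,40,-2,0,0,0],[0,0,40,-2,0,0,0],[0,0,40,0,0,0,0],[0,0,40,0,0,0,0],[0,0,9,0,0,0,0],[0,0,0,0,0,0,0],[0,0,0,0,0,0,0]]}}

```text
time_s: 3.4
ee_pos: [0.5244, -0.2522, 0.1614]
tool_rot: [-1.241, -1.164, 1.162]
force: [0.5, -0.2, -0.4]
opening: 0.0005
```

Run:
```python
from plant import bot
from h import *
s=bot.sense(); print(s["time_s"],s["ee_pos"],s["force"])
c=bot.camera("wrist"); crop(c["image"],220,150,200,150,4,"pics/w2.png")
print(goto(s,(0.5235,-0.252,0.15),zdir=(.998,-.0605)))
```

```text
3.4 [ 0.52435758 -0.2522423   0.16138393] [ 0.54836059 -0.1734241  -0.38736922]
[array([ 0.19, 11.38,  0.9 ]), array([ 0.0027, -0.0027, -0.0006])]
```

View pics/w2.png

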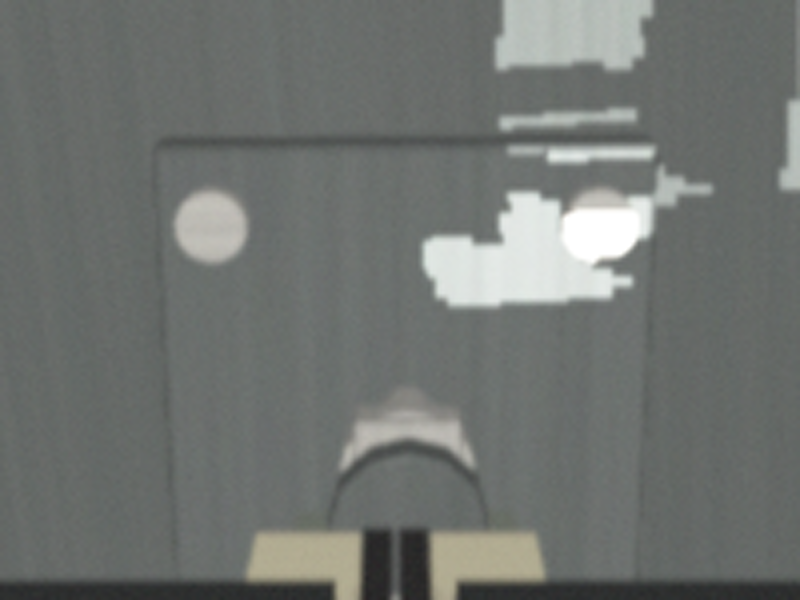

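Request:
{"method": "servo_tool", "body": {"moves": [[0,0,4,1.5,0,0,0],[0,0,4,0,0,0,0],[0,0,3,0,0,0,0],[0,0,0,0,0,0,0]]}}

```text
time_s: 3.95
ee_pos: [0.5215, -0.2518, 0.1482]
tool_rot: [-1.238, -1.162, 1.163]
force: [-0.7, 0.2, -0.2]
opening: 0.0008
```

Request:
{"method": "servo_tool", "body": {"moves": [[0,0,2,0,0,0,0],[0,0,2,0,0,0,0],[0,0,0,0,0,0,0]]}}

```text
time_s: 4.32
ee_pos: [0.5216, -0.2518, 0.1443]
tool_rot: [-1.238, -1.162, 1.163]
force: [0.0, 0.0, 0.4]
opening: 0.0003
```

Request:
{"method": "servo_tool", "body": {"moves": [[0,0,2,0,0,0,0],[0,0,1,0,0,0,0],[0,0,0,0,0,0,0]]}}

```text
time_s: 4.7
ee_pos: [0.5217, -0.2518, 0.1414]
tool_rot: [-1.238, -1.163, 1.163]
force: [-0.2, -0.2, 0.3]
opening: 0.0006
```

Request:
{"method": "servo_tool", "body": {"moves": [[0,0,1,0,0,0,0],[0,0,1,0,0,0,0],[0,0,0,0,0,0,0]]}}

```text
time_s: 5.08
ee_pos: [0.5217, -0.2518, 0.1395]
tool_rot: [-1.238, -1.163, 1.163]
force: [-0.2, 0.8, 0.4]
opening: 0.0001
```

Request:
{"method": "servo_tool", "body": {"moves": [[0,0,1,0,0,0,0],[0,0,1,0,0,0,0],[0,0,0,0,0,0,0]]}}

```text
time_s: 5.45
ee_pos: [0.5217, -0.2518, 0.1375]
tool_rot: [-1.238, -1.163, 1.163]
force: [-0.4, 0.0, -0.2]
opening: 0.0007
```

Request:
{"method": "servo_tool", "body": {"moves": [[0,0,1,0,0,0,0],[0,0,1,0,0,0,0],[0,0,0,0,0,0,0]]}}

```text
time_s: 5.82
ee_pos: [0.5219, -0.252, 0.1359]
tool_rot: [-1.239, -1.163, 1.163]
force: [-2.1, -0.5, 3.1]
opening: 0.0001
```

Request:
{"method": "servo_tool", "body": {"moves": [[0,0,1,0,0,0,0],[0,0,0,0,0,0,0]]}}

```text
time_s: 6.08
ee_pos: [0.522, -0.2523, 0.1352]
tool_rot: [-1.239, -1.163, 1.163]
force: [-0.8, -1.7, 5.4]
opening: 0.0004
```

Request:
{"method": "servo_tool", "body": {"moves": [[0,0,1,0,0,0,0],[0,0,0,0,0,0,0]]}}

```text
time_s: 6.32
ee_pos: [0.5222, -0.2524, 0.1344]
tool_rot: [-1.24, -1.163, 1.163]
force: [-0.8, -2.4, 6.8]
opening: 0.0006
```

Request:
{"method": "servo_tool", "body": {"moves": [[0,0,0.7,0,0,0,0],[0,0,0,0,0,0,0]]}}

```text
time_s: 6.58
ee_pos: [0.5223, -0.2526, 0.1339]
tool_rot: [-1.24, -1.163, 1.163]
force: [-1.0, -3.4, 7.1]
opening: 0.0006
```

Request:
{"method": "servo_tool", "body": {"moves": [[0,0,0.7,0,0,0,0],[0,0,0,0,0,0,0]]}}

```text
time_s: 6.82
ee_pos: [0.5224, -0.2526, 0.1333]
tool_rot: [-1.24, -1.164, 1.163]
force: [-1.4, -2.5, 7.0]
opening: 0.0006
```

Request:
{"method": "servo_tool", "body": {"moves": [[0,0,0.7,0,0,0,0],[0,0,0,0,0,0,0]]}}

```text
time_s: 7.08
ee_pos: [0.5225, -0.2527, 0.1327]
tool_rot: [-1.241, -1.164, 1.163]
force: [-1.6, -3.7, 8.8]
opening: 0.0005
```

Request:
{"method": "servo_tool", "body": {"moves": [[0,0,0.7,0,0,0,0],[0,0,0,0,0,0,0]]}}

```text
time_s: 7.32
ee_pos: [0.5226, -0.2528, 0.1321]
tool_rot: [-1.241, -1.164, 1.163]
force: [-1.5, -3.7, 7.9]
opening: 0.0003
```

Run:
```python
from plant import bot
from h import *
s=bot.sense(); print(s["time_s"],s["ee_pos"],s["force"])
c=bot.camera("wrist"); crop(c["image"],220,150,200,150,4,"pics/w3.png")
c=bot.camera("scene"); crop(c["image"],225,130,190,150,4,"pics/s3.png")
```

```text
7.325 [ 0.52259005 -0.25282922  0.13209076] [-1.51167301 -3.74495788  7.93008732]
```

View pics/w3.png

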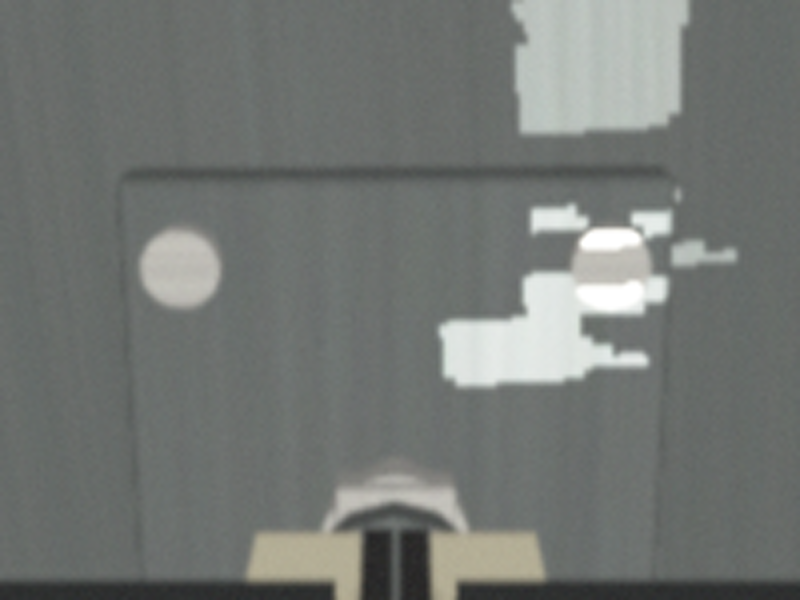

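View pics/s3.png

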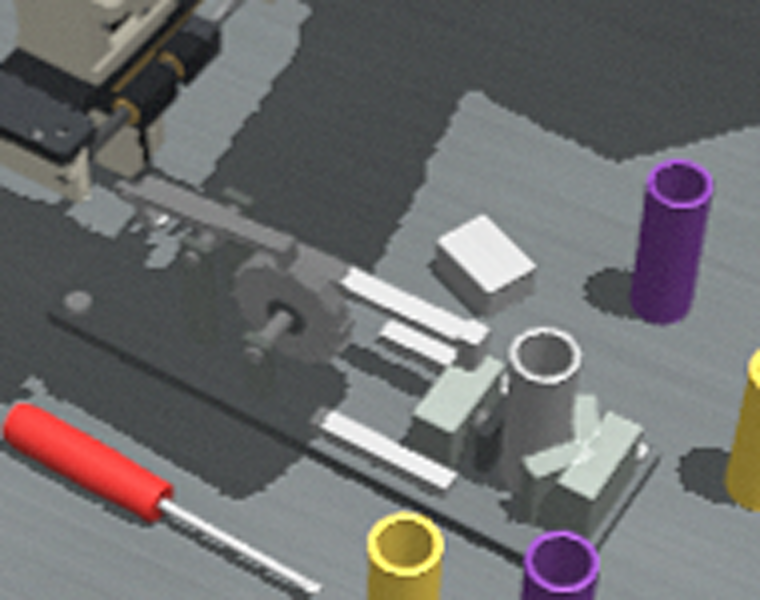

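The fingertips sit on the button, which shows as an arc at about (395,520) in the crop. The jaw hasn't moved yet, so I'll keep pressing in small steps.

Request:
{"method": "servo_tool", "body": {"moves": [[0,0,0.6,0,0,0,0],[0,0,0,0,0,0,0]]}}

```text
time_s: 7.68
ee_pos: [0.5226, -0.2526, 0.1311]
tool_rot: [-1.241, -1.164, 1.163]
force: [0.7, -1.4, 4.9]
opening: 0.0006
```

Request:
{"method": "servo_tool", "body": {"moves": [[0,0,0.5,0,0,0,0],[0,0,0,0,0,0,0]]}}

```text
time_s: 7.92
ee_pos: [0.5227, -0.2526, 0.1306]
tool_rot: [-1.241, -1.164, 1.163]
force: [-1.3, -2.5, 6.3]
opening: 0.0002
```

Request:
{"method": "servo_tool", "body": {"moves": [[0,0,0,0,0,0,0],[0,0,0,0,0,0,0],[0,0,0,0,0,0,0],[0,0,0,0,0,0,0]]}}

```text
time_s: 8.43
ee_pos: [0.5226, -0.2526, 0.1307]
tool_rot: [-1.241, -1.164, 1.163]
force: [-0.7, -3.1, 6.9]
opening: 0.0004
```

Run:
```python
from plant import bot
from h import *
s=bot.sense(); print(s["time_s"],s["ee_pos"],s["force"])
c=bot.camera("scene"); crop(c["image"],225,130,190,150,4,"pics/s4.png")
```

```text
8.425 [ 0.52263234 -0.25261883  0.13066788] [-0.67615089 -3.06115189  6.93812673]
```

View pics/s4.png

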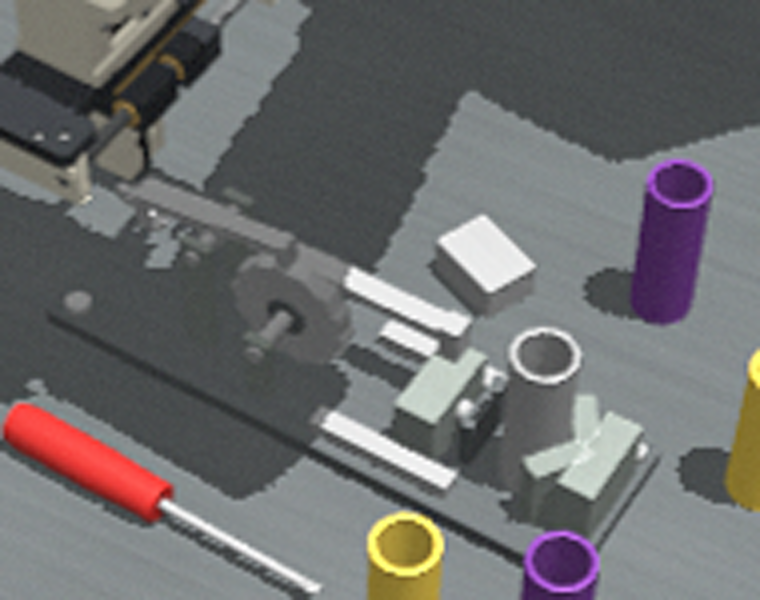

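The jaw is backing off: its top has moved from about (460,320) to (440,395). I'll hold the pawl up.

Request:
{"method": "servo_tool", "body": {"moves": [[0,0,0,0,0,0,0],[0,0,0,0,0,0,0],[0,0,0,0,0,0,0],[0,0,0,0,0,0,0],[0,0,0,0,0,0,0],[0,0,0,0,0,0,0],[0,0,0,0,0,0,0],[0,0,0,0,0,0,0],[0,0,0,0,0,0,0],[0,0,0,0,0,0,0],[0,0,0,0,0,0,0],[0,0,0,0,0,0,0],[0,0,0,0,0,0,0],[0,0,0,0,0,0,0],[0,0,0,0,0,0,0],[0,0,0,0,0,0,0],[0,0,0,0,0,0,0],[0,0,0,0,0,0,0],[0,0,0,0,0,0,0],[0,0,0,0,0,0,0]]}}

```text
time_s: 10.98
ee_pos: [0.5226, -0.2526, 0.1307]
tool_rot: [-1.241, -1.164, 1.163]
force: [-0.0, -3.7, 6.1]
opening: 0.0002
```

Run:
```python
from plant import bot
from h import *
s=bot.sense(); print(s["time_s"],s["ee_pos"],s["force"])
c=bot.camera("scene"); crop(c["image"],225,130,190,150,4,"pics/s5.png")
```

```text
10.975 [ 0.522619   -0.25262995  0.1306589 ] [-0.0303835  -3.67806756  6.10024436]
```

View pics/s5.png

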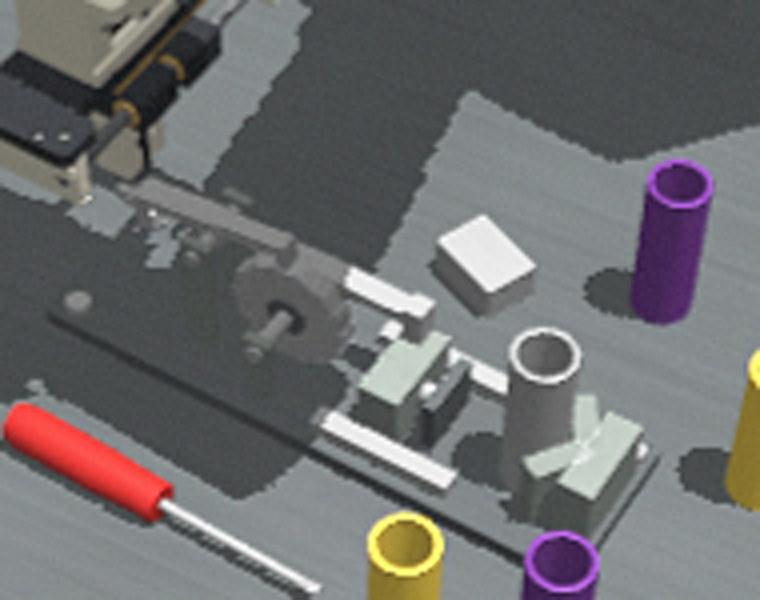

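Request:
{"method": "servo_tool", "body": {"moves": [[0,0,0,0,0,0,0],[0,0,0,0,0,0,0],[0,0,0,0,0,0,0],[0,0,0,0,0,0,0],[0,0,0,0,0,0,0],[0,0,0,0,0,0,0],[0,0,0,0,0,0,0],[0,0,0,0,0,0,0]]}}

```text
time_s: 12.02
ee_pos: [0.5226, -0.2526, 0.1307]
tool_rot: [-1.241, -1.164, 1.163]
force: [-0.7, -3.1, 6.8]
opening: 0.0004
```

Run:
```python
from plant import bot
from h import *
s=bot.sense(); print(s["time_s"],s["ee_pos"],s["force"])
c=bot.camera("scene"); crop(c["image"],225,130,190,150,4,"pics/s6.png")
# jaw travel check by image: clamp-y of jaw rack front corner, before/after
o=np.array([.5317,-.1163]);y=np.array([.0605,.998])
for n,uv in (("s0",(225+487/4,130+327/4)),):
    p=plane(c,[uv],.075)[0][:2]-o; print(n,p@y)
a=cv2.imread("pics/s5.png");b=cv2.imread("pics/s6.png");print(cv2.absdiff(a,b)[240:500,350:560].mean(), cv2.absdiff(a,cv2.imread("pics/s4.png"))[240:500,350:560].mean())
```

```text
12.025 [ 0.52262331 -0.25260395  0.13065671] [-0.73151546 -3.05114066  6.77179399]
s0 0.07217298485402297
1.4754517704517705 20.79924297924298
```

View pics/s6.png

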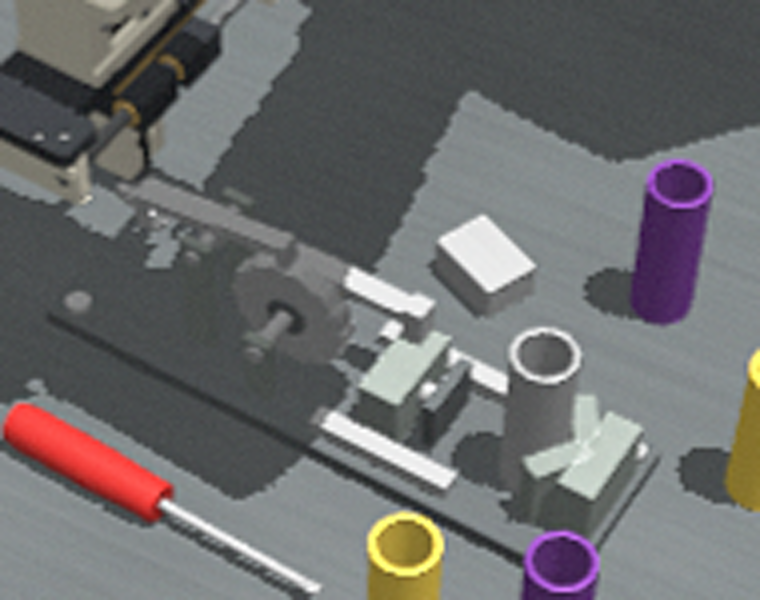

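Request:
{"method": "servo_tool", "body": {"moves": [[0,0,-2,0,0,0,0],[0,0,-5,0,0,0,0],[0,0,-20,0,0,0,0],[0,0,-40,0,0,0,0],[87,0,-30,0,0,0,0],[87,45,-10,-3,0,0,0],[87,45,0,-3,0,0,0],[87,45,0,-3,0,0,0],[87,45,0,-3,0,0,0],[87,0,0,0,0,0,0],[87,0,0,0,0,0,0]]}}

```text
time_s: 13.45
ee_pos: [0.5447, -0.0728, 0.2363]
tool_rot: [-1.237, -1.163, 1.164]
force: [-0.6, -0.3, -0.1]
opening: 0.065
```

Run:
```python
from plant import bot
from h import *
s=bot.sense(); print(s["time_s"],s["ee_pos"],s["force"],s["opening"])
c=bot.camera("wrist"); cv2.imwrite("pics/w7.png",c["image"][:,:,::-1])
c2=bot.camera("scene"); crop(c2["image"],225,130,190,150,4,"pics/s7.png")
print(proj(c,[(.5385,-.0005,.112)],s), goto(s,(.5385,-.0005,.095),zdir=(.998,-.0605)))
```

```text
13.45 [ 0.5446822  -0.07279307  0.23634856] [-0.62099101 -0.28638658 -0.09466133] 0.06499053472647552
[[331.380287   320.65263169]] [array([ 71.78, 141.36,  10.53]), array([-0.001 , -0.0017, -0.    ])]
```

View pics/w7.png

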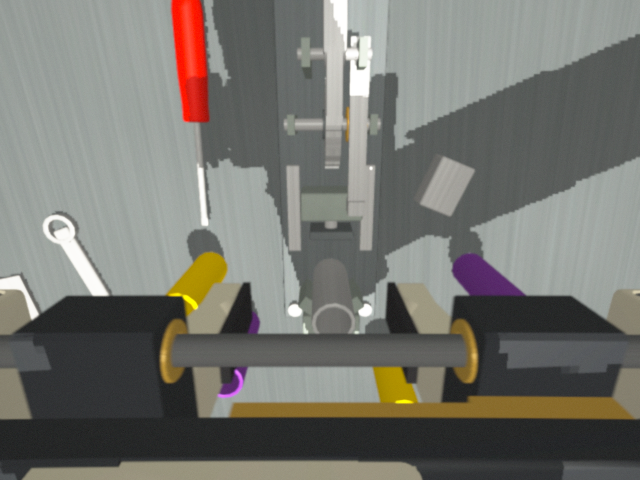

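View pics/s7.png

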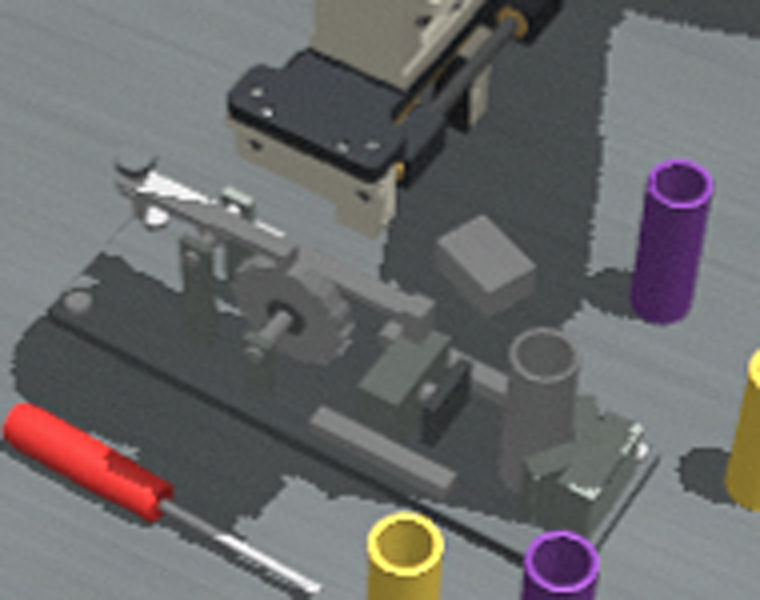

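Request:
{"method": "servo_tool", "body": {"moves": [[87,36,0,6,0,0,0],[87,36,0,5.5,0,0,0],[87,0,30,0,0,0,0],[87,0,30,0,0,0,0],[87,0,0,0,0,0,0]]}}

```text
time_s: 14.18
ee_pos: [0.5366, -0.0016, 0.1747]
tool_rot: [-1.237, -1.158, 1.165]
force: [-0.1, -0.0, 0.7]
opening: 0.087
```

Run:
```python
from plant import bot
from h import *
s=bot.sense(); print(s["time_s"],s["ee_pos"],s["force"],s["opening"])
c=bot.camera("wrist"); cv2.imwrite("pics/w8.png",c["image"][:,:,::-1])
print(proj(c,[(.538,-.0005,.112)],s), goto(s,(.5375,-.0008,.095),zdir=(.998,-.0605)))
t=bot.camera("top")
print(plane(t,[(261,215),(293,202),(237,290),(284,335)],.1).round(3))
```

```text
14.175 [ 0.53658184 -0.00160392  0.17473825] [-0.08610095 -0.04756514  0.69543676] 0.08701969914422793
[[315.56383867 269.58742633]] [array([ 0.99, 79.73, -1.22]), array([-0.0044, -0.004 , -0.0015])]
[[ 0.636  0.056  0.1  ]
 [ 0.664 -0.011  0.1  ]
 [ 0.481  0.104  0.1  ]
 [ 0.389  0.006  0.1  ]]
```

View pics/w8.png

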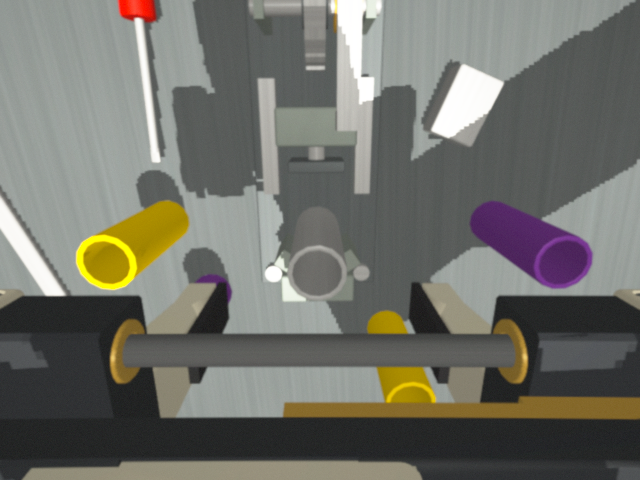

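The tube ring is centred at about (319,271), between the fingers. I'll descend, grip and lift.

Request:
{"method": "servo_tool", "body": {"moves": [[87,1,25,0,0,0,0],[87,0,25,0,0,0,0],[87,0,20,0,0,0,0],[87,0,9,0,0,0,0],[87,0,0,0,0,0,0],[30,0,0,0,0,0,0],[30,0,0,0,0,0,0],[30,0,0,0,0,0,0],[30,0,0,0,0,0,0],[30,0,0,0,0,0,0]], "grip_force": 20}}

```text
time_s: 15.52
ee_pos: [0.5382, 0.0006, 0.0977]
tool_rot: [-1.238, -1.163, 1.163]
force: [0.5, 0.2, 0.4]
opening: 0.0426
```

Request:
{"method": "servo_tool", "body": {"moves": [[30,0,0,0,0,0,0],[30,0,0,0,0,0,0],[30,0,0,0,0,0,0]], "grip_force": 30}}

```text
time_s: 15.9
ee_pos: [0.5379, 0.0005, 0.0976]
tool_rot: [-1.238, -1.162, 1.163]
force: [-1.8, -1.0, 0.3]
opening: 0.0355
```

Request:
{"method": "servo_tool", "body": {"moves": [[30,0,-10,0,0,0,0],[30,0,-35,0,0,0,0],[30,0,-40,0,0,0,0],[30,0,0,0,0,0,0],[30,0,0,0,0,0,0]]}}

```text
time_s: 16.52
ee_pos: [0.5378, 0.0007, 0.1825]
tool_rot: [-1.238, -1.163, 1.162]
force: [1.1, 0.1, -2.1]
opening: 0.0354
```

Run:
```python
from plant import bot
from h import *
s=bot.sense(); print(s["time_s"],s["ee_pos"],s["force"],s["opening"])
c=bot.camera("scene"); cv2.imwrite("pics/s9.png",c["image"][:,:,::-1])
t=bot.camera("top"); print("can",plane(t,[(117,162)],.17),"stub",plane(t,[(156,298)],.073))
print(goto(s,(.597,.279,.15),zdir=(.998,-.0605)))
```

```text
16.525 [0.53775274 0.0006754  0.18251128] [ 1.09816285  0.09214692 -2.13080391] 0.03542193697009153
can [[0.73461679 0.34001843 0.17      ]] stub [[0.46117346 0.28091997 0.073     ]]
[array([281.5 ,  32.64, -41.53]), array([-0.0002, -0.0028,  0.0005])]
```

View pics/s9.png

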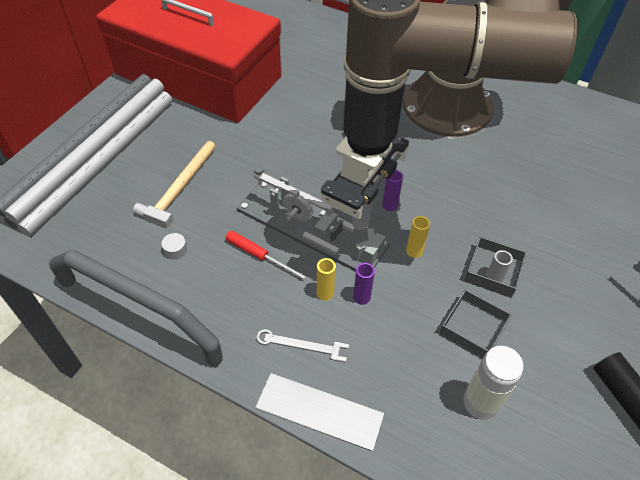

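Request:
{"method": "servo_tool", "body": {"moves": [[30,15,0,-2,0,0,0],[30,30,0,-4.5,0,0,0],[30,36,0,-5.5,0,0,0],[30,40,0,-6,0,0,0],[30,40,0,-6,0,0,0],[30,40,0,-6,0,0,0],[30,40,0,-6,0,0,0],[30,25,0,-3.5,0,0,0],[30,15,0,-2,0,0,0],[30,0,0,0,0,0.15,0],[30,0,0,0,0,0.15,0],[30,0,0,0,0,0.15,0],[30,0,0,0,0,0.15,0],[30,0,0,0,0,0,0],[30,0,0,0,0,0,0]]}}

```text
time_s: 18.5
ee_pos: [0.5972, 0.2782, 0.1826]
tool_rot: [-1.451, -0.711, 0.711]
force: [-0.1, 0.4, -2.0]
opening: 0.0356
```

Run:
```python
from plant import bot
from h import *
s=bot.sense(); print(s["time_s"],s["ee_pos"],s["force"],s["opening"])
c=bot.camera("scene"); crop(c["image"],340,150,200,150,4,"pics/s10.png"); crop(c["image"],225,130,190,150,4,"pics/s10c.png")
w=bot.camera("wrist"); cv2.imwrite("pics/w10.png",w["image"][:,:,::-1])
Rm=R.from_rotvec(s["tool_rot"]).as_matrix(); print(Rm.round(3)); print(goto(s,(.597,.279,.0886),zdir=Rm[:2,2]))
```

```text
18.5 [0.59724786 0.27815748 0.1826195 ] [-0.08205032  0.41430115 -2.03579735] 0.03561885108989895
[[ 0.613 -0.    -0.79 ]
 [ 0.79  -0.     0.613]
 [-0.    -1.     0.   ]]
[array([ 0.53, 94.02,  0.71]), array([-0.0001,  0.    , -0.0002])]
```

View pics/w10.png

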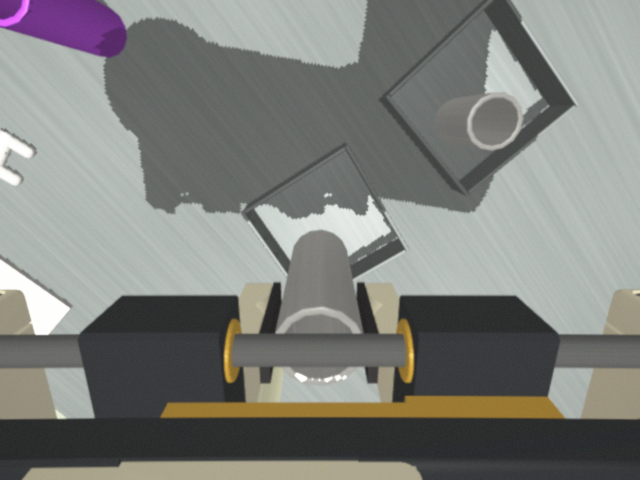

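View pics/s10.png

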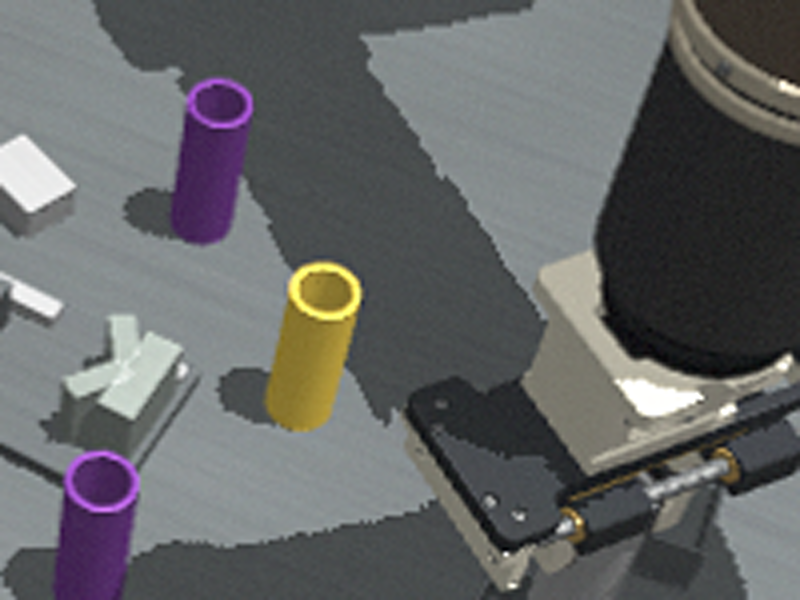

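Run:
```python
from plant import bot
from h import *
s=bot.sense(); w=bot.camera("wrist")
P=plane(w,[(345,146),(243,211),(405,248)],.035,s); print(P, (P[1]+P[2])/2, np.linalg.norm(P[0]-P[1]),np.linalg.norm(P[0]-P[2]))
```

```text
[[0.54259188 0.2405069  0.035     ]
 [0.63652797 0.23116973 0.035     ]
 [0.55226462 0.33611131 0.035     ]] [0.5943963  0.28364052 0.035     ] 0.09439900175564053 0.09609248515864283
```

Request:
{"method": "servo_tool", "body": {"moves": [[30,1.5,15,2,0,0,0],[30,0,25,0,0,0,0],[30,0,25,0,0,0,0],[30,0,15,0,0,0,0],[30,0,7,0,0,0,0],[30,0,3,0,0,0,0],[30,0,0,0,0,0,0]]}}

```text
time_s: 19.52
ee_pos: [0.5969, 0.2811, 0.0932]
tool_rot: [-1.452, -0.709, 0.708]
force: [-0.2, 0.6, -2.5]
opening: 0.0353
```

Request:
{"method": "servo_tool", "body": {"moves": [[30,0,1,0,0,0,0],[30,0,1,0,0,0,0],[30,0,0,0,0,0,0],[30,0,0,0,0,0,0]]}}

```text
time_s: 20.02
ee_pos: [0.5966, 0.2809, 0.0908]
tool_rot: [-1.452, -0.709, 0.708]
force: [-0.3, -0.0, -1.8]
opening: 0.0356
```

Request:
{"method": "servo_tool", "body": {"moves": [[30,0,1,0,0,0,0],[30,0,1,0,0,0,0],[30,0,0,0,0,0,0]]}}

```text
time_s: 20.4
ee_pos: [0.5967, 0.2809, 0.0887]
tool_rot: [-1.452, -0.709, 0.708]
force: [-0.2, 0.7, -1.5]
opening: 0.0357
```

Request:
{"method": "servo_tool", "body": {"moves": [[30,0,0.7,0,0,0,0],[30,0,0,0,0,0,0]]}}

```text
time_s: 20.65
ee_pos: [0.5968, 0.281, 0.0886]
tool_rot: [-1.452, -0.709, 0.708]
force: [-2.3, -0.5, 4.1]
opening: 0.0351
```

Request:
{"method": "servo_tool", "body": {"moves": [[30,0,-0.5,0,0,0,0],[45,0,0,0,0,0,0],[60,0,0,0,0,0,0],[60,0,0,0,0,0,0],[60,0,0,0,0,0,0],[60,0,0,0,0,0,0]]}}

```text
time_s: 21.4
ee_pos: [0.5967, 0.2809, 0.0884]
tool_rot: [-1.452, -0.708, 0.708]
force: [-0.3, 0.2, 0.1]
opening: 0.0599
```

Run:
```python
from plant import bot
from h import *
s=bot.sense(); print(s["time_s"],s["ee_pos"],s["force"],s["opening"])
w=bot.camera("wrist"); cv2.imwrite("pics/w11.png",w["image"][:,:,::-1])
```

```text
21.4 [0.59665095 0.28087484 0.08842484] [-0.2547589   0.20287255  0.14552813] 0.05986475312968438
```

View pics/w11.png

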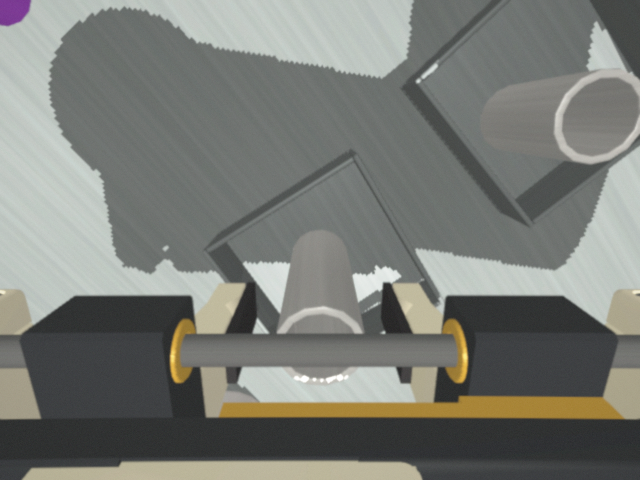

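The tube stands upright in the bin with its ring at about (320,345), and the fingers are clear on both sides. I'll retreat straight up.

Request:
{"method": "servo_tool", "body": {"moves": [[60,0,-10,0,0,0,0],[60,0,-30,0,0,0,0],[60,0,-40,0,0,0,0],[60,0,-40,0,0,0,0],[60,-50,0,0,0,0,0],[60,-50,0,0,0,0,0],[60,-50,0,0,0,0,0],[60,0,0,0,0,0,0],[60,0,0,0,0,0,0],[60,0,0,0,0,0,0]]}}

```text
time_s: 22.7
ee_pos: [0.5049, 0.1634, 0.2086]
tool_rot: [-1.452, -0.709, 0.708]
force: [-0.4, 0.7, 0.1]
opening: 0.0598
```

Run:
```python
from plant import bot
from h import *
s=bot.sense(); print(s["time_s"],s["ee_pos"],s["force"],s["opening"])
c=bot.camera("scene"); cv2.imwrite("pics/s12.png",c["image"][:,:,::-1]); crop(c["image"],225,130,190,150,4,"pics/s12c.png")
```

```text
22.7 [0.50494438 0.16335236 0.20864092] [-0.42045268  0.73505314  0.12936152] 0.05983776667462307
```

View pics/s12.png

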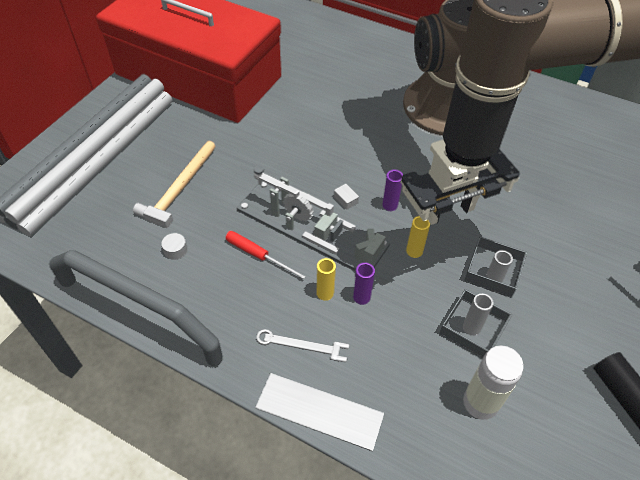

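View pics/s12c.png

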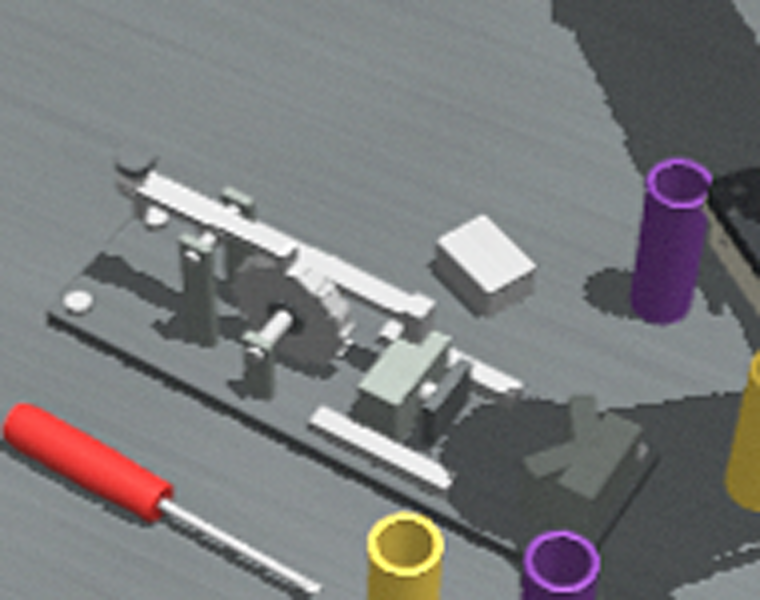

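The tube stands in the empty bin at about (480,312). The jaw is still fully back, the pawl is down at rest, and the bystanders look unmoved. The arm is clear, so I'm handing in.

Run:
```python
from plant import bot
print(bot.sign_off())
```

```text
the job is handed in; nothing more can be done
None
```

The job is handed in: the tube stands upright in the empty bin, let go, and the jaw is still fully backed off. `sign_off` gives no verdict, so this rests on my own checks.

- **Pressing the pawl:** I felt the button at a fingertip height of about 0.115 m and pressed in steps of 1 mm or less. The wrist showed about 9 N vertically at the highest reading, or nearly 10 N including sideways force. The load dropped as the nose came off the tooth, and I held at 6–7 N for about 4 s until the jaw stopped moving.
- **Moving the tube:** I gripped it at about 36 mm opening with 30 N and lifted it clear. I then lowered it until it touched the bin floor, at about 4 N of contact, and let go.
- **Last checks:** The final picture shows the jaw where it stopped, the bystanders unmoved, and the arm clear with near-zero force. The clock read 22.7 s of the 72 s allowed.
- **Weak points:** I judged the jaw's 34 mm of travel only from pictures. It looked like about 33 mm and did not change in the last second of the hold. My estimates of the bin's centre differed by up to 8 mm, well inside the roughly 29 mm of room on each side.

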